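Tip the plank over as a bridge across the toy river

TASK

The bus needs a bridge over the river on the wooden play board: push the long standing plank near its top so that it topples across the river by itself, and leave it lying flat with its two ends resting inside the two marked bridge seats, one on each bank. Only push it with the fingers, gently: do not grip or lift the plank or carry it down, do not push it below its middle while it stands, and leave all the other toys where they are.

Things in the scene. Friction and masses are not known exactly. Their poses are not given: they have to be found in the camera images.
- board: fixed plywood play board, 320 (x) x 260 (y) x 18 mm high; origin under its centre, on the bench. A river channel 80 mm wide (x -40 to +40 mm), 12 mm deep, runs along its y axis; the bank tops are 18 mm above the bench. A painted road 100 mm wide runs along x (y = 0) on both banks. The plank starts on the bank at negative x and must topple towards +x; the board's yaw differs from run to run
- seat_start (a point): centre of the marked bridge seat on the plank's own bank, on the bank's top (board x -75 mm, y 0): the road rectangle between the river's edge and the white line across the road, 70 mm deep (board x -110 to -40 mm) and 100 mm wide, with a white line along each side
- seat_far (a point): centre of the marked bridge seat on the other bank (board x +75 mm, y 0), the same rectangle mirrored: board x +40 to +110 mm, 100 mm wide. The plank's top end must land in it
- plank: long plain wooden plank, 20 (x) x 60 (y) x 170 (z) mm, some 125 g, loose, standing on end on the road, a broad face to the river. +x points to the river (to about 3 degrees), +z along its length. Origin: centre of its foot end, 18 mm above the bench; front face 42 to 62 mm from the river's edge. Pushed near its top it tips about its front foot edge, and falls by itself once leaning 7 degrees
- plank_top (a point): centre of the plank's other end, its top when it stands: 170 mm along the plank's +z from its origin
- tree: small wooden toy tree on a round foot, 38 mm across, 85 mm high, loose on the board beside the road; origin under its foot. Leave alone
- house: small wooden toy house, 36 x 40 mm, about 53 mm high with a gable roof, loose on the board beside the road; origin under its centre. Leave alone
- pillar: short square wooden pillar, 30 x 30 x 90 mm, standing loose on the board beside the road; origin under its centre. Leave alone
- arch: half-round wooden arch, 124 mm long (y), 66 mm high, 32 mm thick (x), standing on the bench; origin at the middle between its feet, on the bench top. Leave alone
- jar: clear glass jar of beads with a closed metal lid, 76 mm across, 118 mm high; origin under its centre. Leave alone
- cup: silicone cup, 74 mm across the rim, 78 mm high; origin under its centre. Leave alone
- bus: toy bus, 130 (x) x 54 x 60 mm high on four wheels; origin under its centre. Leave alone
- plank_mid (a point): middle of the plank, 85 mm along its +z from its origin; 103 mm above the bench top while it stands
Mind the look-alikes: they are no part of the job. Leave any blue look-alike of the plank alone.

How it is judged:
By the outcome, as a careful person would: the job done as asked, in the order asked, and still so for the second after the job is handed in, with the robot touching nothing.
It also fails if it takes over 32 s, if anything falls off the work surface, if the arm or the gripper's body presses on something with over 40 N, if the wrist force passes 120 N, or if a joint passes its speed limit or range.

ROBOT

A 6-joint arm with a two-finger parallel gripper is mounted at the origin on the work surface. World frame = base frame: x ahead of the robot, y to its left, z up, the work surface at z = 0. Lengths are in m, angles in rad, forces in N, time in s.
With the tool pointing down it reaches from about 0.325 to 0.925 m from the base axis. Payload 3.1 kg.
Tool frame: the origin (TCP) lies midway between the tips of the shut fingers; the grasp point (between the pads) lies 19 mm behind it; z points along the fingers, y is the direction in which the jaws open and shut (so a half turn about z gives the same grasp; the last joint's range is limited). The gripper opens to 85 mm and grips with 20 to 120 N. Pads are 22 mm wide; open, the fingers measure 114 mm over their backs; the gripper's body (76 mm by 85 mm) begins 54 mm behind the grasp point. The pads swing forward as they close: fully open they stand 13 mm farther back than shut.
Start: joints at [-1.307, 0.217, 1.613, -0, 1.311, -0.112], TCP at [0.229, -0.581, 0.231] pointing down, gripper open.
Joint ranges: [-2.75, 2.75], [-0.78, 2.1], [0.31, 2.55], [-1.13, 4.27], [0.13, 2.63], [-2.58, 2.58]. Speed limits (rad/s): [2.79, 2.79, 3.14, 3.14, 3.14, 3.14].

INTERFACE

Orientations are given as a rotation vector (axis times angle).
In Python, from plant import monitor, eyes, order gives the robot as it stands. The module is installed in compiled form; this text tells all that it offers.
- The arm moves only by the shell command python3 -m crank 'ROWS'. ROWS is JSON, a list of rows, each a list of 3 entries, a list of its own where there are three numbers: the shift along the world's x, y, z as a fraction of full scale, then the turn about the world's z as a fraction of full scale, then the finger opening in mm, from 0 to 85.4. In form: [[[tx, ty, tz], twist, claw], ...]. A call has 1 to 5 rows; each row is the pose to reach, as a shift and turn from the pose commanded when the call began; what a row does not reach only later rows make up. Full scale, the value 1, is 10 cm for a shift and 90 degrees for a turn. A row lasts 1/12 s, in which the tool goes at most 41.7 mm and 7.16 degrees, less where a joint would pass 70% of its speed; a pose out of reach is approached as far as the arm can. A call with a number of a shift or a turn outside -1 to 1 is refused whole. A call with a gripper value outside its range is refused whole. The fingers move at their own pace and stop on an object; the grip force is fixed at half the most. Time passes only in rows, so rows that repeat a pose let the fingers close. It gives the time, the measured TCP pose, the force and the opening at its end, in the units of the state.
- monitor.get_obs(): the state, without advancing time (a new reading comes with each control period).
- eyes.camera(name): name is "scene" or "side" or "wrist"; returns (picture, depth): 384x512x3 uint8, red, green, blue; 384x512 float32, m along the optical axis (not along the pixel's ray), 0 where there is no reading.
- eyes.camera_params(name): a dict with "fx", "fy", "cx", "cy" (pixels), "k1" (the pictures are not rectified: a ray, as slopes to the right and down, at radius r is drawn at 1 + k1 r^2 times it, then the intrinsics apply), "R" (3x3) and "t" (3): a world point X has camera coordinates R X + t. Camera axes: x right, y down, z forward; pixel columns grow to the right and rows downward; lengths in m; the calibration is good to about 2 mm. A picture is of the moment at which its call begins: read the wrist's pose just before it. camera_params takes no time and is no camera call; for the wrist camera it gives the pose at the moment of the call.
- order.sign_off(): hands the job in, once; it reports no verdict.
The state is a dict: "t": time; "qpos": joint angles; "qvel": joint speeds; "joint_torque": joint torques, N m; "ee_pos": TCP position; "ee_rot": TCP orientation; "wrist_force": force on the tool from outside, world axes, zero at the start; "torque": the same for the moment, N m; "finger_gap": finger opening in m.
Only numpy, scipy, OpenCV 4.12 (cv2) and the standard library are available. Lean on these libraries where they do the work, as an engineer would, in place of code of your own. Each camera call takes 0.05 s, during which the arm holds its last target.

## Working session

There is one attempt and no reset: what is moved stays moved. The work goes in short steps, Python scripts to look and compute and a shell command to move; the robot and the scene stay as the last step left them, time stands still between calls to the robot, and variables do not carry over. Pictures are saved under pics/ and viewed, and the job is handed in when it is done.

```bash
mkdir -p pics; python3 - <<'E'
from plant import monitor, eyes
import cv2, numpy as np
o=monitor.get_obs(); print({k:np.round(v,3).tolist() for k,v in o.items()})
for n in ["scene","side","wrist"]:
    p=eyes.camera_params(n); print(n,{k:np.round(v,3).tolist() for k,v in p.items()})
    im,d=eyes.camera(n); np.savez(f"pics/{n}0.npz",im=im,d=d,**p)
    cv2.imwrite(f"pics/{n}0.png",im[:,:,::-1])
E
```

```text
{'t': 0.0, 'qpos': [-1.307, 0.218, 1.615, 0.0, 1.311, -0.112], 'qvel': [0.001, 0.001, 0.0, -0.001, -0.001, -0.002], 'joint_torque': [0.001, -39.685, -30.385, -0.0, 0.01, -0.0], 'ee_pos': [0.229, -0.581, 0.23], 'ee_rot': [-3.084, -0.586, 0.0], 'wrist_force': [0.582, -0.735, -0.902], 'torque': [0.018, -0.001, -0.024], 'finger_gap': 0.086}
scene {'fx': 494.767, 'fy': 494.767, 'cx': 248.591, 'cy': 191.137, 'k1': -0.01, 'R': [[-0.675, 0.738, 0.025], [0.382, 0.377, -0.844], [-0.632, -0.56, -0.536]], 't': [0.366, -0.081, 1.915]}
side {'fx': 391.937, 'fy': 391.937, 'cx': 253.43, 'cy': 194.431, 'k1': 0.017, 'R': [[-0.87, -0.493, -0.013], [-0.351, 0.638, -0.685], [0.346, -0.591, -0.728]], 't': [0.481, 0.285, 0.986]}
wrist {'fx': 296.901, 'fy': 296.901, 'cx': 255.307, 'cy': 186.329, 'k1': -0.007, 'R': [[0.367, -0.93, -0.002], [-0.895, -0.354, 0.271], [-0.253, -0.097, -0.963]], 't': [-0.624, -0.035, 0.379]}
```

View pics/scene0.png

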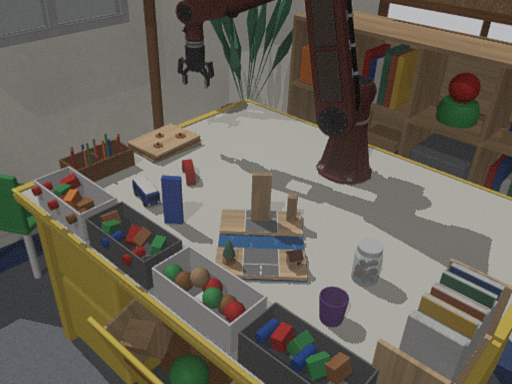

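View pics/side0.png

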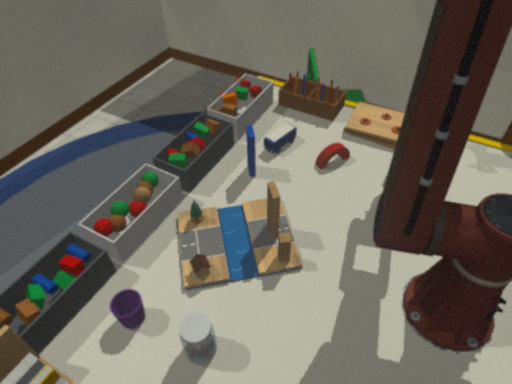

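View pics/wrist0.png

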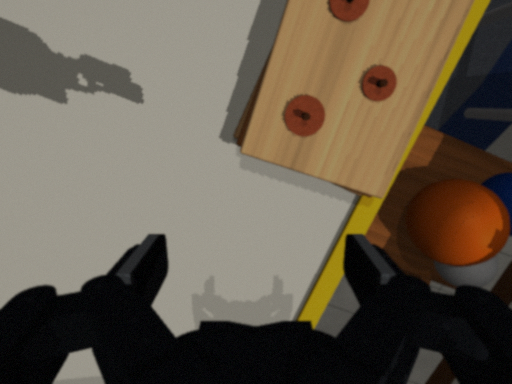

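The scene view shows two plank candidates: the plain wooden one standing on the board at about (261,197), and the blue one on the bench at about (172,200). The wooden one fits the description: it is plain wood, on the road, with a broad face to the river. The blue one is the look-alike. The short block at (291,207) is the pillar. I'll confirm in an enlarged crop.

```bash
cat > h.py <<'E'
import numpy as np, cv2
def load(n): return dict(np.load(f"pics/{n}.npz"))
def rays(p,uv):
    uv=np.atleast_2d(np.asarray(uv,float)); 
    d=np.stack([(uv[:,0]-p['cx'])/p['fx'],(uv[:,1]-p['cy'])/p['fy']],1); s=d.copy()
    for _ in range(5): s=d/(1+p['k1']*(s**2).sum(1,keepdims=True))
    return np.c_[s,np.ones(len(s))]
def cam0(p): return -p['R'].T@p['t']
def plane(p,uv,z):
    w=rays(p,uv)@p['R']; c=cam0(p); return c+w*((z-c[2])/w[:,2:3])
def cloud(p):
    v,u=np.mgrid[:384,:512]; r=rays(p,np.c_[u.ravel(),v.ravel()])
    return ((r*p['d'].ravel()[:,None]-p['t'])@p['R']).reshape(384,512,3)
def proj(p,X):
    c=np.atleast_2d(X)@p['R'].T+p['t']; s=c[:,:2]/c[:,2:]; s=s*(1+p['k1']*(s**2).sum(1,keepdims=True))
    return s*[p['fx'],p['fy']]+[p['cx'],p['cy']]
E
python3 - <<'E'
from h import *
for n,(x0,y0,x1,y1) in {"scene0":(200,160,330,290),"side0":(160,160,320,300)}.items():
    p=load(n); c=p['im'][y0:y1,x0:x1,::-1]; f=4 if n=="scene0" else 4
    cv2.imwrite(f"pics/{n}_crop.png",cv2.resize(c,None,fx=f,fy=f,interpolation=cv2.INTER_CUBIC))
p=load("scene0"); X=cloud(p)
for nm,(u,v) in dict(plank=(261,185),planklow=(260,210),pillar=(291,205),bank=(280,260),bench=(200,250)).items(): print(nm,X[v,u].round(3))
E
```

```text
plank [0.498 0.005 0.153]
planklow [0.5   0.007 0.062]
pillar [0.43  0.075 0.08 ]
bank [0.603 0.176 0.02 ]
bench [ 0.716 -0.039  0.001]
```

View pics/scene0_crop.png

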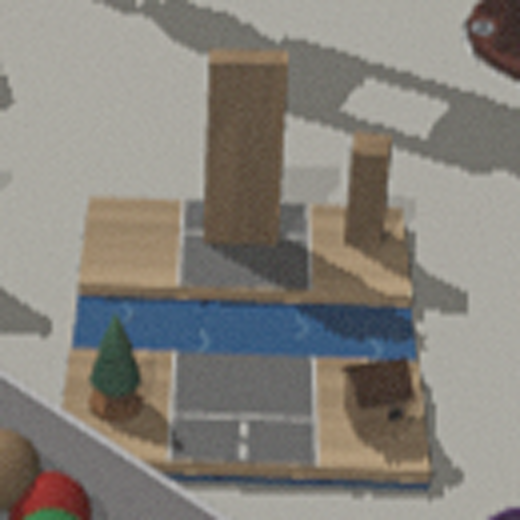

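View pics/side0_crop.png

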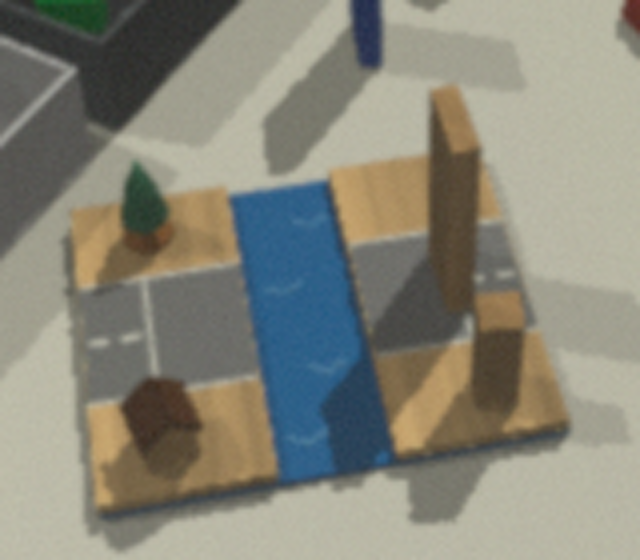

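The crops confirm it: the plain wooden plank stands on the road, upright, facing the river, with its foot at about scene (260,220). Next I measure the board and plank.

```bash
python3 - <<'E'
from h import *
# board from side corners & river at z=.018
p=load("side0"); 
C={"tl":(72/4+160,212/4+160),"bl":(98/4+160,508/4+160),"br":(568/4+160,428/4+160)}
for k,uv in C.items(): print(k,plane(p,uv,.018)[0].round(4))
q=load("scene0")
S={"tl":(90/4+200,199/4+160),"bl":(64/4+200,402/4+160),"br":(428/4+200,474/4+160),"tr":(406/4+200,207/4+160)}
for k,uv in S.items(): print("sc",k,plane(q,uv,.018)[0].round(4))
for n,r in (("scene0",q),("side0",p)):
    X=cloud(r); b=(abs(X[...,2]-.019)<.004)&(abs(X[...,0]-.58)<.25)&(abs(X[...,1]-.06)<.25)
    P=X[b][:,:2].astype(np.float32); print(n,len(P),cv2.minAreaRect(P))
    hsv=cv2.cvtColor(r['im'],cv2.COLOR_RGB2HSV); m=(hsv[...,0]>98)&(hsv[...,0]<125)&(hsv[...,1]>130)&(abs(X[...,2]-.006)<.006)&(abs(X[...,0]-.58)<.25)&(abs(X[...,1]-.06)<.25)
    P=X[m][:,:2].astype(np.float32); print(" river",len(P),cv2.minAreaRect(P))
    # tall things
    t=(X[...,2]>.125)&(X[...,2]<.195)&(X[...,0]>.4)&(X[...,0]<.6)&(abs(X[...,1])<.09)
    P=X[t]; print(" tall",len(P),P.min(0).round(3),P.max(0).round(3))
    tp=t&(X[...,2]>.184); print(" top",tp.sum(),cv2.minAreaRect(X[tp][:,:2].astype(np.float32)) if tp.sum()>5 else '')
    f=P[P[:,2]<.18]; c=f.mean(0); u,s,vt=np.linalg.svd(f-c); print(" face",c.round(4),vt[2].round(3),s.round(3), np.degrees(np.arctan2(vt[2][1],vt[2][0])))
E
```

```text
tl [0.7686 0.0838 0.018 ]
bl [0.6004 0.2785 0.018 ]
br [0.3601 0.0759 0.018 ]
sc tl [ 0.5364 -0.1237  0.018 ]
sc bl [0.7306 0.044  0.018 ]
sc br [0.6093 0.2783 0.018 ]
sc tr [0.3617 0.0707 0.018 ]
scene0 3397 ((0.6854292750358582, 0.03522425889968872), (0.4485154151916504, 0.46833086013793945), 40.946502685546875)
 river 595 ((0.6038243770599365, 0.00699576735496521), (0.08720685541629791, 0.4078925848007202), 31.963485717773438)
 tall 401 [ 0.466 -0.029  0.125] [0.521 0.034 0.192]
 top 86 ((0.4928993880748749, 0.0009668208658695221), (0.025073332712054253, 0.058339040726423264), 42.83194351196289)
 face [0.499  0.0069 0.1532] [-0.745 -0.667  0.014] [0.297 0.273 0.049] -138.19388916774233
side0 4445 ((0.5966202616691589, 0.05324162542819977), (0.46445176005363464, 0.48336631059646606), 0.36156734824180603)
 river 1713 ((0.5672632455825806, 0.07686184346675873), (0.07333926111459732, 0.2582215666770935), 40.880977630615234)
 tall 330 [ 0.463 -0.027  0.125] [0.517 0.032 0.189]
 top 126 ((0.4901147186756134, 0.0011058785021305084), (0.019465554505586624, 0.06166869029402733), 43.060272216796875)
 face [0.4833 0.0156 0.1529] [-0.591 -0.806  0.004] [0.276 0.219 0.069] -126.25362995717664
```

```bash
python3 -m crank '[[[0.13,0.33,0],0.06,0],[[0.27,0.67,0],0.12,0],[[0.4,1,0],0.18,0],[[0.4,1,0],0.24,0]]'
python3 -m crank '[[[0.13,0.33,0],0,0],[[0.27,0.67,0],0,0],[[0.4,1,0],0,0],[[0.4,1,0],0,0]]'
python3 -m crank '[[[0.13,0.33,0],0,0],[[0.27,0.67,0],0,0],[[0.4,1,0],0,0],[[0.4,1,0],0,0]]'
python3 -m crank '[[[0.13,0.33,0],0,0],[[0.27,0.67,0],0,0],[[0.4,1,0],0,0],[[0.4,1,0],0,0]]'
```

```text
t: 0.48
ee_pos: [0.2709, -0.4752, 0.2296]
ee_rot: [-2.911, -1.164, -0.004]
wrist_force: [-0.1, -0.2, -1.1]
finger_gap: 0.0391
t: 0.82
ee_pos: [0.3106, -0.3758, 0.2302]
ee_rot: [-2.915, -1.159, -0.003]
wrist_force: [-0.1, -1.1, 0.1]
finger_gap: -0.0
t: 1.15
ee_pos: [0.3505, -0.2767, 0.2307]
ee_rot: [-2.916, -1.16, -0.003]
wrist_force: [-1.0, 0.3, -0.4]
finger_gap: -0.0005
t: 1.48
ee_pos: [0.3906, -0.1774, 0.231]
ee_rot: [-2.916, -1.162, -0.003]
wrist_force: [-0.5, 0.3, 0.3]
finger_gap: -0.0
```

```bash
python3 -m crank '[[[0.13,0.33,0],0,0],[[0.27,0.67,0],0,0],[[0.4,1,0],0,0],[[0.4,1,0],0,0]]'
python3 -m crank '[[[0.08,0.18,0],0,0],[[0.17,0.37,0],0,0],[[0.17,0.37,-0.33],0,0],[[0.17,0.37,-0.66],0,0],[[0.17,0.37,-0.66],0,0]]'
python3 - <<'E'
from h import *
from plant import eyes, monitor
print(monitor.get_obs()['ee_pos'])
for n in ["scene","side","wrist"]:
    p=eyes.camera_params(n); im,d=eyes.camera(n); np.savez(f"pics/{n}1.npz",im=im,d=d,**p)
    if n!="wrist":
        x0,y0,x1,y1=(190,110,320,290) if n=="scene" else (220,150,360,290)
        im=cv2.resize(im[y0:y1,x0:x1],None,fx=3,fy=3,interpolation=cv2.INTER_CUBIC)
    cv2.imwrite(f"pics/{n}1.png",im[:,:,::-1])
E
```

```text
t: 1.82
ee_pos: [0.4309, -0.0779, 0.2314]
ee_rot: [-2.917, -1.162, -0.003]
wrist_force: [-0.2, -0.6, -0.2]
finger_gap: -0.0001
t: 2.23
ee_pos: [0.4415, -0.0443, 0.1591]
ee_rot: [-2.915, -1.152, 0.017]
wrist_force: [-1.3, 0.6, -0.8]
finger_gap: -0.0
[ 0.44147445 -0.04431591  0.15906388]
```

View pics/scene1.png

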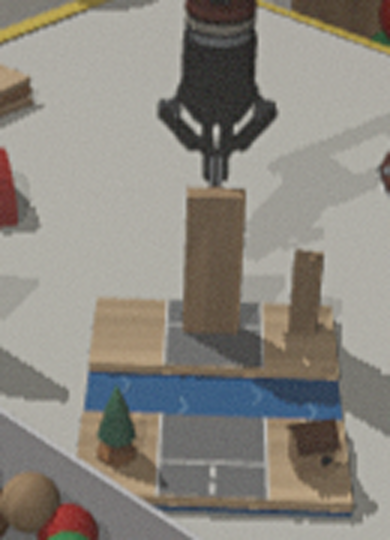

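View pics/side1.png

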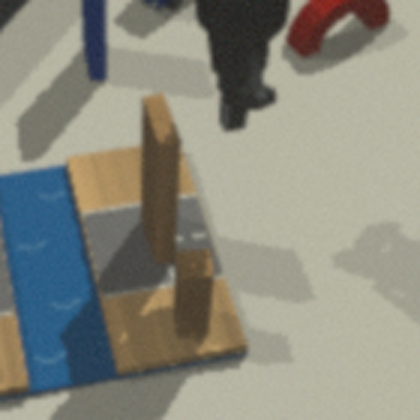

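View pics/wrist1.png

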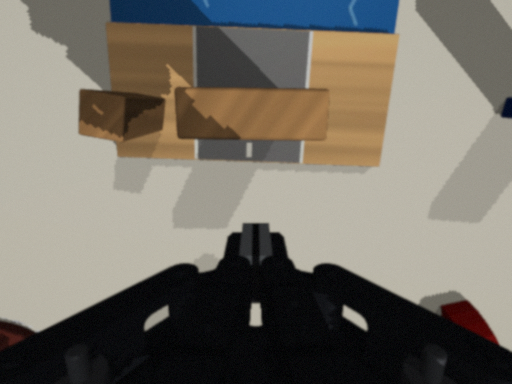

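```bash
python3 - <<'E'
from plant import monitor
o=monitor.get_obs();print({k:o[k] for k in("t","ee_pos","ee_rot","qvel","qpos","wrist_force")})
from h import *
for n in("scene1","side1","wrist1"):
    r=load(n);X=cloud(r)
    tp=(X[...,2]>.182)&(X[...,2]<.194)&(X[...,0]>.46)&(X[...,0]<.53)&(abs(X[...,1])<.04)
    if tp.sum()>5:print(n,tp.sum(),cv2.minAreaRect(X[tp][:,:2].astype(np.float32)),X[tp].mean(0).round(4))
E
```

```text
{'t': 2.3833, 'ee_pos': array([ 0.44672865, -0.04556919,  0.16596154]), 'ee_rot': array([ 2.92181057e+00,  1.15313156e+00, -2.82222708e-04]), 'qvel': array([ 0.00348432, -0.02524274, -0.03557584,  0.00082722, -0.00460616,
        0.00404336]), 'qpos': array([-2.57849210e-01, -9.87834990e-02,  2.07467321e+00, -5.22598839e-04,
        1.16557305e+00,  5.61358365e-01]), 'wrist_force': array([ 0.30413848, -0.82954659,  1.09877058])}
scene1 97 ((0.4936843812465668, 0.0016266703605651855), (0.024910304695367813, 0.058317799121141434), 44.119014739990234) [0.4949 0.0032 0.187 ]
side1 137 ((0.48957133293151855, 0.002417702227830887), (0.020364146679639816, 0.06002220883965492), 42.893741607666016) [0.4891 0.0034 0.1864]
wrist1 7943 ((0.4916341304779053, -0.0005131810903549194), (0.020130746066570282, 0.06029752641916275), 42.41761016845703) [ 4.919e-01 -3.000e-04  1.886e-01]
```

```bash
python3 - <<'E'
from h import *
p=load("wrist1")
a,b,c,d,l1,r1,l2,r2=plane(p,[(108,23),(397,35),(118,156),(380,166),(195,28),(310,32),(197,158),(303,162)],.018)[:,:2]
yaw=lambda v:np.degrees(np.arctan2(v[1],v[0]))
print("edge yaw",yaw(a-b)-90,yaw(c-d)-90,"len",np.linalg.norm(a-b),np.linalg.norm(c-d), "road",yaw(l1-l2),yaw(r1-r2),np.linalg.norm(l1-r1),np.linalg.norm(l1-l2))
m=(l1+r1)/2; th=np.radians((yaw(a-b)-90+yaw(c-d)-90)/2); n=np.array([np.cos(th),np.sin(th)]);t=np.array([-n[1],n[0]])
q=np.array([.4916,-.0003]); print("plank top in board", (q-(a+b)/2)@n-.04,(q-m)@t, "ctr",(q-(a+b)/2)@t)
E
```

```text
edge yaw 40.87854543806989 40.87878990928692 len 0.25536109143473934 0.25960592304792607 road 40.91116847111631 42.514472390991244 0.10154769448235698 0.11614166113748889
plank top in board -0.1065796715177515 -0.0037232712515035023 ctr -0.003351285664843655
```

```bash
python3 -m crank '[[[0.06,0.065,0],0,0],[[0.12,0.13,0],0,0],[[0.18,0.2,0],0,0],[[0.24,0.26,0],0,0],[[0.24,0.26,0],0,0]]'
cat > look.py <<'E'
import sys
from h import *
from plant import eyes, monitor
k=sys.argv[1]
o=monitor.get_obs();e=o['ee_pos'];q=np.array([.4916,-.0004]);n=np.array([.738,.674])
print(o['t'],e.round(4),"along",((e[:2]-q)@n).round(4),"lat",((e[:2]-q)@[-n[1],n[0]]).round(4),o['wrist_force'].round(2))
ims=[]
for c in ["side","wrist"]:
    p=eyes.camera_params(c); im,d=eyes.camera(c); np.savez(f"pics/{c}{k}.npz",im=im,d=d,**p)
    if c=="side": im=cv2.resize(im[150:290,160:340],(494,384),interpolation=cv2.INTER_CUBIC)
    else:
        X=cloud(dict(im=im,d=d,**p)); tp=(X[...,2]>.165)&(X[...,2]<.2)&(X[...,0]>.46)&(X[...,0]<.56)&(abs(X[...,1]-.02)<.06)&(im.max(2)>90)
        if tp.sum()>20:print("top",tp.sum(),cv2.minAreaRect(X[tp][:,:2].astype(np.float32)),X[tp].mean(0).round(4))
    ims.append(cv2.resize(im,None,fx=.75,fy=.75))
cv2.imwrite(f"pics/look{k}.png",np.hstack(ims)[:,:,::-1])
E
python3 look.py 2
```

```text
t: 2.8
ee_pos: [0.4723, -0.0173, 0.1664]
ee_rot: [2.92, 1.157, 0.004]
wrist_force: [0.2, -0.1, 0.8]
finger_gap: -0.0
2.8 [ 0.4723 -0.0173  0.1664] along -0.0256 lat 0.0005 [ 0.25 -0.1   0.77]
top 5730 ((0.48810920119285583, -0.0038170740008354187), (0.03022797778248787, 0.06018597632646561), 42.34453201293945) [ 0.4922 -0.0005  0.1884]
```

View pics/look2.png

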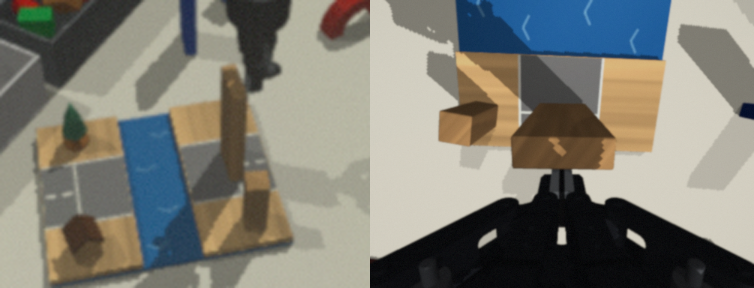

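The fingers are centred behind the plank: the finger tips are at wrist view (562,175) and the plank top edge is just ahead. I'll push gently now.

```bash
python3 -m crank '[[[0.015,0.013,0],0,0],[[0.03,0.027,0],0,0],[[0.045,0.04,0],0,0],[[0.06,0.054,0],0,0],[[0.074,0.067,0],0,0]]'
python3 look.py 3
python3 -m crank '[[[0.015,0.013,0],0,0],[[0.03,0.027,0],0,0],[[0.045,0.04,0],0,0],[[0.06,0.054,0],0,0]]'
python3 look.py 4
```

```text
t: 3.32
ee_pos: [0.4779, -0.0117, 0.1653]
ee_rot: [2.922, 1.154, -0.0]
wrist_force: [-0.0, -0.4, 0.3]
finger_gap: -0.0001
3.3167 [ 0.4779 -0.0117  0.1653] along -0.0177 lat 0.0009 [-0.   -0.42  0.31]
top 5770 ((0.4927300214767456, 0.0006200913339853287), (0.025636659935116768, 0.06031633913516998), 42.40930938720703) [0.4951 0.0026 0.1886]
t: 3.75
ee_pos: [0.484, -0.0062, 0.1653]
ee_rot: [2.922, 1.155, 0.0]
wrist_force: [-0.3, -0.0, 0.1]
finger_gap: 0.0001
3.75 [ 0.484  -0.0062  0.1653] along -0.0095 lat 0.0009 [-0.3  -0.04  0.08]
top 5946 ((0.499610036611557, 0.006748374551534653), (0.02698126994073391, 0.06005525588989258), 42.34332275390625) [0.5024 0.0093 0.1886]
```

View pics/look4.png

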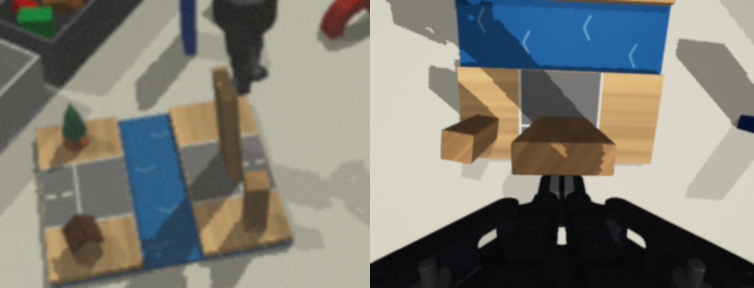

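The plank now leans about 4–5° with its yaw unchanged at 42.3°. The side view shows its top at (220,72) shifted towards the river and its foot unmoved. I'll push on in small steps.

```bash
python3 -m crank '[[[0.015,0.013,0],0,0],[[0.03,0.027,0],0,0],[[0.045,0.04,0],0,0]]'
python3 look.py 5
python3 -m crank '[[[0.015,0.013,0],0,0],[[0.03,0.027,0],0,0],[[0.03,0.027,0],0,0]]'
python3 look.py 6
```

```text
t: 4.1
ee_pos: [0.4884, -0.0022, 0.1653]
ee_rot: [-2.922, -1.155, -0.0]
wrist_force: [0.1, 0.7, 0.2]
finger_gap: 0.0003
4.1 [ 0.4884 -0.0022  0.1653] along -0.0035 lat 0.0008 [0.06 0.74 0.24]
top 6097 ((0.5046381950378418, 0.011355828493833542), (0.029241131618618965, 0.060018375515937805), 42.28969955444336) [0.5082 0.0146 0.1882]
t: 4.45
ee_pos: [0.4916, 0.0006, 0.1653]
ee_rot: [-2.922, -1.155, -0.0]
wrist_force: [0.8, 0.2, 0.3]
finger_gap: 0.0002
4.45 [0.4916 0.0006 0.1653] along 0.0007 lat 0.0008 [0.75 0.21 0.32]
top 443 ((0.5271868109703064, 0.03873032331466675), (0.09424040466547012, 0.027282269671559334), 48.144466400146484) [0.5446 0.0616 0.1683]
```

View pics/look6.png

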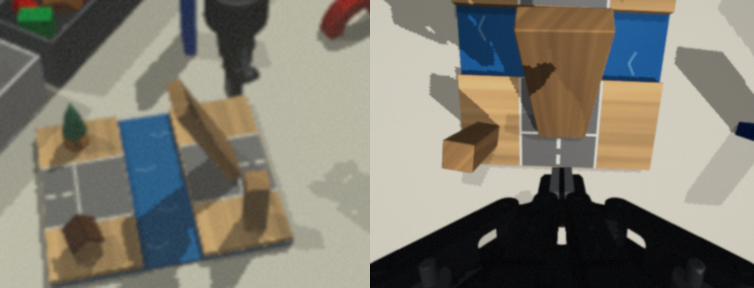

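The plank is falling freely, away from the fingers. I'll hold, then back off.

```bash
python3 -m crank '[[[0,0,0],0,0],[[0,0,0],0,0],[[0,0,0.1],0,0],[[-0.1,-0.1,0.3],0,0],[[-0.2,-0.2,0.5],0,0]]'
python3 -m crank '[[[-0.1,-0.1,0.2],0,0],[[-0.1,-0.1,0.3],0,0],[[-0.1,-0.1,0.3],0,0],[[-0.1,-0.1,0.3],0,0],[[-0.1,-0.1,0.3],0,0]]'
python3 look.py 7
python3 - <<'E'
from h import *
from plant import eyes
p=eyes.camera_params("scene"); im,d=eyes.camera("scene"); np.savez("pics/scene7.npz",im=im,d=d,**p)
cv2.imwrite("pics/scene7.png",cv2.resize(im[150:290,190:320],None,fx=4,fy=4,interpolation=cv2.INTER_CUBIC)[:,:,::-1])
r=load("wrist7"); cv2.imwrite("pics/wrist7.png",r['im'][:,:,::-1])
r=load("side7"); cv2.imwrite("pics/side7.png",cv2.resize(r['im'][150:290,160:320],None,fx=4,fy=4,interpolation=cv2.INTER_CUBIC)[:,:,::-1])
E
```

```text
t: 4.97
ee_pos: [0.4706, -0.0194, 0.2156]
ee_rot: [-2.92, -1.156, 0.003]
wrist_force: [1.2, -0.2, 0.9]
finger_gap: 0.0002
t: 5.38
ee_pos: [0.461, -0.0291, 0.2443]
ee_rot: [-2.92, -1.155, 0.002]
wrist_force: [0.2, 0.1, -0.2]
finger_gap: -0.0002
5.3833 [ 0.461  -0.0291  0.2443] along -0.0419 lat -0.0006 [ 0.23  0.14 -0.23]
```

View pics/scene7.png

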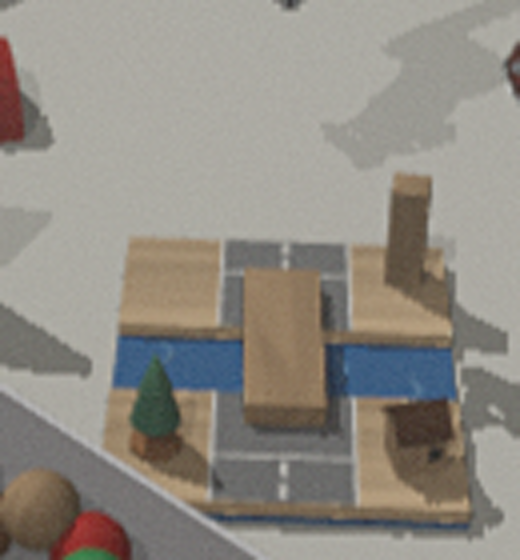

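View pics/side7.png

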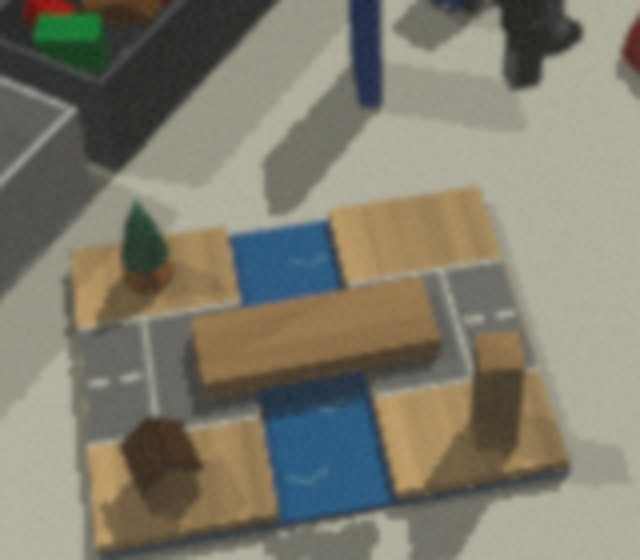

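View pics/wrist7.png

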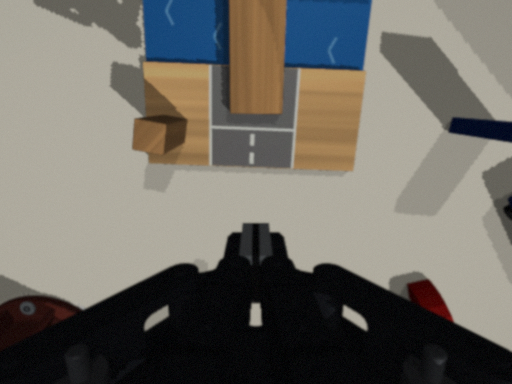

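The plank lies across the river and clear of the white lines on both banks: in the scene crop it runs from (284,270) to (285,425). I'll check its flatness and placement with numbers before handing in.

```bash
python3 - <<'E'
from h import *
from plant import order, monitor
c=np.array([.566,.0785]);
w=load("wrist1");a,b=plane(w,[(108,23),(397,35)],.018)[:,:2]
th=np.radians(40.9);n=np.array([np.cos(th),np.sin(th)]);t=np.array([-n[1],n[0]]);c=(a+b)/2+.04*n;print(c)
for k in("side7","scene7"):
    X=cloud(load(k)); m=(X[...,2]>.032)&(X[...,2]<.046); B=np.stack([(X[...,:2]-c)@n,(X[...,:2]-c)@t],-1)
    m&=(abs(B[...,0])<.125)&(abs(B[...,1])<.045)
    P=B[m];Z=X[m][:,2];g=np.linalg.lstsq(np.c_[P,np.ones(len(P))],Z,rcond=None)[0]
    print(k,m.sum(),cv2.minAreaRect(P.astype(np.float32)),"slope",g.round(4))
E
```

```text
[0.56998156 0.07199722]
side7 1041 ((-0.007184043526649475, 0.003064678981900215), (0.16920408606529236, 0.06324818730354309), 0.8570303320884705) slope [-0.0007 -0.006   0.0366]
scene7 701 ((-0.005401402711868286, 0.0001760832965373993), (0.18058235943317413, 0.05834891274571419), 1.3642003536224365) slope [-0.004   0.0056  0.0383]
```

```bash
python3 -m crank '[[[0,0,0],0,0],[[0,0,0],0,0],[[0,0,0],0,0]]'; python3 -c "
from plant import order; print(order.sign_off())"
```

```text
t: 5.78
ee_pos: [0.4611, -0.0294, 0.2448]
ee_rot: [-2.921, -1.155, 0.001]
wrist_force: [0.1, -0.3, 0.8]
finger_gap: 0.0004
the job is handed in; nothing more can be done
None
```

The plank now lies flat across the river with an end in each marked seat, and I handed the job in at about 5.8 s of the 32 s allowed. I pushed it gently with the shut fingertips about 147 mm up its 170 mm height, until at about 7° it fell by itself. Then I backed the arm away.

- **Position:** my last checks put the plank at about board x -92 to +78 mm, within about ±35 mm of the road's centre. That is well inside both seats.
- **Flatness:** its top face is level to within about 0.6% slope, roughly 37–38 mm above the bench.
- **Other things:** the tree, house and pillar look unmoved in the pictures. The blue look-alike and the red arch were only partly in view but also look unmoved. I did not re-check the jar, cup or bus, which the arm never went near. Wrist-force readings during the push stayed around 1 N.
- **Disagreements:** the side and scene cameras differ by a few mm on the plank's position. The scene camera also measured it as 181 mm long instead of 170 mm, which I put down to blurred depth edges. Both are smaller than the margins inside the seats.

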